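# Pin and lock the guide-rail bar of a carton conveyor

### The job

Take the linchpin (the one pin with a wire ring) out of the pin rack and push it down fully home into the cross hole of the guide-rail stand's square bar, with its open ring pointing out past the free end of the bar. Then swing the sprung ring down over the end of the bar until it snaps shut around the bar and below the pin's tip, and let go. Feel for the hole gently, never pressing on the stand with more than 40 N, leave the other two pins in the rack, and leave the cartons, wrench and tape roll where they are.

Things in the scene. Friction and masses are not known exactly. Their poses are not given: they have to be found in the camera images.
- linchpin_grip (a point): Linchpin (about 0.2 kg), the one pin with a wire ring: grasp centre of its upright black head, 24 mm (x) x 16 mm (y, grasp across it), from 26 mm below to 12 mm above this point. Pin's z up, shaft down, open ring points along its -x, level, 31 mm below this point. Starts upright in a rack hole, collar on the rack's top, yaw within 0.5 rad of the rack's.
- linchpin_seat (a point): Centre of the underside of the linchpin's round collar (26 mm dia, 5 mm thick), 42 mm below linchpin_grip; same axes. Below it the steel shaft: 10 mm dia, 44 mm long, the last 6 mm tapered to a blunt 7.2 mm dia tip. Fully home, the collar rests on the bar's top.
- ring (a joint): Angle of the linchpin's ring about its hinge, which runs along the pin's y, 11 mm above linchpin_seat: 0 = open, level, pointing along the pin's -x; 1.57 = shut, hanging down around the shaft's tip. Over-centre spring: up to about 0.6 rad it resists with some 3 N at the outer bar, then snaps to 1.57 by itself and stays.
- ring_bar (a point): Middle of the ring's outer bar, 62 mm from the hinge axis. The ring is a U of 5 mm wire: side arms 48 mm apart (centres), outer bar along the pin's y.
- stand: Guide-rail stand, bolted down; origin on the table, under the outlet face of its black sleeve (52 mm square, local x 0 to 70 mm, top 131 mm up). A steel bar, 30 x 30 mm, sticks out level along the stand's -x (roughly to the robot): top 120 mm, underside 90 mm above the table. Behind the sleeve a rail 180 mm wide, lower than the sleeve.
- hole_mark (a point): On the bar's top face, middle line, 33 mm out from the sleeve (axes as the stand): where the bar's vertical through hole (11.5 mm dia) would be with the bar pushed fully in. The bar is clamped 5 to 29 mm further out than that, so the real hole lies 5 to 29 mm from this point along the stand's -x: see or feel for it. The bar ends 25 mm beyond the real hole. It does not slide.
- rack: Aluminium pin rack, fixed, 60 mm (x) x 230 mm (y) x 60 mm high; origin under its middle. Three holes 80 mm apart along its y hold the three pins in any order.
- plain_pin_a_grip (a point): A plain pin in the rack, like the linchpin but without ring; this point is the centre of its black head, 35 mm above the rack's top.
- plain_pin_b_grip (a point): The other plain pin, same.
- carton_a_mid (a point): Centre of a small standing carton, 35 x 50 x 90 mm high.
- carton_b_mid (a point): Centre of another such carton.
- wrench_grip (a point): Handle of a steel wrench lying on the table.
- tape_mid (a point): Centre of an empty cardboard tape core, 90 mm dia, 25 mm high, lying flat.
Not all that is in view belongs to the job. Of the things shaped like the part that bears linchpin_grip, the bare steel one is meant.

How it is judged:
By the outcome, as a careful person would: the job done as asked, in the order asked, and still so for the second after the job is handed in, with the robot touching nothing.
It also fails if it takes over 72 s, if anything falls off the work surface, if the arm or the gripper's body presses on something with over 40 N, if the wrist force passes 120 N, or if a joint passes its speed limit or range.

### The arm

A 6-joint arm with a two-finger parallel gripper is mounted at the origin on the work surface. World frame = base frame: x ahead of the robot, y to its left, z up, the work surface at z = 0. Lengths are in m, angles in rad, forces in N, time in s.
With the tool pointing down it reaches from about 0.3 to 0.825 m from the base axis. Payload 5.4 kg.
Tool frame: the origin (TCP) lies between the finger pads; the fingertips stand 19 mm ahead of it and the grasp point (between the pads) is the TCP; z points along the fingers, y is the direction in which the jaws open and shut (so a half turn about z gives the same grasp; the last joint's range is limited). The gripper opens to 92 mm and grips with 3 to 60 N. Pads are 20 mm wide; open, the fingers measure 128 mm over their backs; the gripper's body (75 mm by 189 mm) begins 69 mm behind the grasp point.
Start: joints at [-1.358, 0.158, 1.597, -0, 1.386, -0.21], TCP at [0.236, -0.524, 0.234] pointing down, gripper open.
Joint ranges: [-2.91, 2.91], [-0.94, 2.29], [0.18, 2.7], [-1.29, 4.43], [0.17, 2.64], [-3, 3]. Speed limits (rad/s): [2.57, 2.57, 3.14, 3.14, 3.14, 3.14].

### API

Orientations are given as a unit quaternion [w, x, y, z].
In Python, from rig import robot gives the robot as it stands. The module is installed in compiled form; this text tells all that it offers.
- The arm moves only by the tool carry_out, never from a script. Its argument "moves" is a list of rows, each an object of numbers: "tx", "ty", "tz": the shift along the tool's x, y, z in m; "rx", "ry", "rz": the turn, a rotation vector about the tool's x, y, z in degrees. A call has 1 to 12 rows; each row shifts and turns the commanded pose from where the row before left it, along the tool's axes as they then stand; what a row does not reach is not made up. A row lasts 1/12 s, in which the tool goes at most 41.7 mm and 7.16 degrees, less where a joint would pass 70% of its speed; a pose out of reach is approached as far as the arm can. A call is refused whole if a number of a shift passes 0.0417 or a number of a turn 7.16, either way. A call with a gripper value outside its range is refused whole. "hand" is the closure in counts, from 0 (fully open) to 255 (shut), set as the call begins (left out, the last holds). The fingers move at their own pace and stop on an object; "squeeze" is the grip in N (left out, the last holds). Time passes only in rows, so rows that do not move let the fingers close. It gives the time, the measured TCP pose, the force and the opening at its end, in the units of the state.
- robot.observe(): the state, without advancing time (a new reading comes with each control period).
- robot.grab_frame(name): name is "scene" or "top"; returns a dict with "frame" (480x640x3 uint8, red, green, blue), "camera_matrix" (3x3 intrinsics, pixels), "rvec" (rotation vector, rad) and "tvec" (3), from world to camera coordinates, as OpenCV has them. Camera axes: x right, y down, z forward; pixel columns grow to the right and rows downward; lengths in m; the calibration is good to about 2 mm. A picture is of the moment at which its call begins. There is no depth.
- robot.hand_in(): hands the job in, once; it reports no verdict.
Trained networks look in a picture, given as the dict that the camera call returned (one of the last four; its "shot" number tells which), for a name from the list of things; names that differ only in an ending like _2 or _b are one class to them, and where a whole thing is asked for, a point or a joint stands for the part that bears it (a point fixed in the world has none). Each returns a list of dicts, best first, with "confidence" (0 to 1); they miss things now and then, are a little off and sometimes report something else, mostly with a low value. They report only what shows in the picture. A call takes as long as a camera call. They do not tell look-alikes from the thing itself.
- robot.spot_in(picture, thing): "location" ([column, row] as shares, 0 to 1, of the picture: columns of its width, rows of its height, amid what is visible of it).
- robot.tip_of(picture, thing): "location" ([column, row] as shares, 0 to 1, of the picture: columns of its width, rows of its height: a listed point, or the origin of a listed thing).
The state is a dict: "t": time; "joint_pos": joint angles; "dq": joint speeds; "joint_efforts": joint torques, N m; "tool_pos": TCP position; "tcp_rot": TCP orientation; "contact_force": force on the tool from outside, world axes, zero at the start; "ft_torque": the same for the moment, N m; "opening": finger opening in m.
Only numpy, scipy, OpenCV 4.12 (cv2) and the standard library are available. Lean on these libraries where they do the work, as an engineer would, in place of code of your own. Each camera call takes 0.05 s, during which the arm holds its last target. There are 200 camera calls.

## Working session

There is one attempt and no reset: what is moved stays moved. The work goes in short steps, Python scripts to look and compute and a tool call to move; the robot and the scene stay as the last step left them, time stands still between calls to the robot, and variables do not carry over. Pictures are saved under pics/ and viewed, about 8 in all and at most 12, crops included, and the job is handed in when it is done.

Besides the shell and the picture viewer there is one more tool, called after "Request:" by a JSON object that holds its "api" and its "payload", one argument or row to a line. carry_out: Moves the arm, as the interface text tells. Its arguments: {"type":"object","properties":{"moves":{"type":"array","items":{"type":"object","properties":{"tx":{"type":"number"},"ty":{"type":"number"},"tz":{"type":"number"},"rx":{"type":"number"},"ry":{"type":"number"},"rz":{"type":"number"}}}},"hand":{"type":"number"},"squeeze":{"type":"number"}},"required":["moves"]}

```bash
mkdir -p pics
cat > h.py <<'E'
import numpy as np, cv2
from rig import robot
def snap(n):
    return robot.grab_frame(n)
def save(p,f,crop=None,scale=1):
    im=p["frame"][:,:,::-1]
    if crop: c0,c1,r0,r1=crop; im=im[r0:r1,c0:c1]
    im=cv2.resize(im,None,fx=scale,fy=scale,interpolation=cv2.INTER_CUBIC)
    cv2.imwrite(f"pics/{f}.png",im)
def P(p):
    R=cv2.Rodrigues(np.array(p["rvec"],float))[0]; return np.array(p["camera_matrix"],float),R,np.array(p["tvec"],float).ravel()
def onz(p,px,z):
    K,R,t=P(p); d=R.T@np.linalg.solve(K,[px[0],px[1],1.]); c=-R.T@t
    return c+d*(z-c[2])/d[2]
def proj(p,X):
    K,R,t=P(p); q=K@(R@np.asarray(X,float)+t); return q[:2]/q[2]
def tri(ps,pxs):
    A=[];b=[]
    for p,px in zip(ps,pxs):
        K,R,t=P(p); d=R.T@np.linalg.solve(K,[px[0],px[1],1.]); d/=np.linalg.norm(d); c=-R.T@t
        M=np.eye(3)-np.outer(d,d); A.append(M); b.append(M@c)
    A=np.vstack(A); b=np.concatenate(b)
    x=np.linalg.lstsq(A,b,rcond=None)[0]; return x,np.linalg.norm(A@x-b)
def px(d): return np.array(d["location"])*[640,480]
E
python3 - <<'E'
from h import *
s=robot.observe(); print(s["t"],s["tool_pos"],s["tcp_rot"],s["opening"])
ps={n:snap(n) for n in("scene","top")}
for n in ps:
    save(ps[n],n+"0"); K,R,t=P(ps[n]); print(n,"cam",(-R.T@t).round(3),K[0,0])
Z=dict(linchpin_grip=.107,hole_mark=.12,stand=0,rack=0,plain_pin_a_grip=.095,ring_bar=.07,carton_a_mid=.045,linchpin_seat=.06,tape_mid=.012,wrench_grip=.01)
for th,z in Z.items():
    for n in ps:
        for d in robot.tip_of(ps[n],th)[:4]:
            print(th,n,round(d["confidence"],2),px(d).round(1),onz(ps[n],px(d),z).round(3))
E
```

```text
0.0 [ 0.2357655  -0.52379221  0.2326219 ] [-9.34040934e-04  9.77739666e-01  2.09819618e-01 -1.83061206e-05] 0.09170946741391578
scene cam [1.24  0.202 1.176] 579.5690112229963
top cam [0.437 0.007 1.201] 533.9045006133786
linchpin_grip scene 0.89 [343.  260.9] [0.613 0.096 0.107]
linchpin_grip scene 0.65 [381.1 355.2] [0.806 0.211 0.107]
linchpin_grip scene 0.26 [340.  247.7] [0.582 0.083 0.107]
linchpin_grip top 0.64 [241.2 148.1] [0.749 0.19  0.107]
linchpin_grip top 0.53 [284.  216.9] [0.605 0.096 0.107]
hole_mark scene 0.71 [216.3 214.1] [ 0.563 -0.205  0.12 ]
hole_mark scene 0.52 [338.3 250.2] [0.597 0.082 0.12 ]
hole_mark top 0.9 [432.4 240.3] [ 0.562 -0.208  0.12 ]
stand scene 0.83 [222.2 254.6] [ 0.596 -0.199  0.   ]
stand top 0.98 [420.4 234.2] [ 0.589 -0.205  0.   ]
rack scene 0.64 [380.7 281.7] [0.586 0.181 0.   ]
rack top 0.83 [251.6 233.5] [0.582 0.177 0.   ]
plain_pin_a_grip scene 0.66 [340.3 268.3] [0.626 0.093 0.095]
plain_pin_a_grip scene 0.47 [379.7 260.3] [0.588 0.172 0.095]
plain_pin_a_grip top 0.44 [246.4 224.7] [0.589 0.175 0.095]
plain_pin_a_grip top 0.44 [335.
[... 171 characters left out ...]
[0.768 0.135 0.07 ]
ring_bar top 0.52 [295.7 244.8] [0.552 0.073 0.07 ]
carton_a_mid scene 0.9 [290.6 337.2] [0.783 0.02  0.045]
carton_a_mid top 0.78 [325.4 146.7] [0.774 0.014 0.045]
linchpin_seat scene 0.72 [341.5 269.5] [0.608 0.092 0.06 ]
linchpin_seat scene 0.66 [371.3 342.3] [0.764 0.187 0.06 ]
linchpin_seat top 0.91 [284.9 219.4] [0.607 0.098 0.06 ]
linchpin_seat top 0.78 [247.4 157.3] [0.743 0.184 0.06 ]
linchpin_seat top 0.19 [429.5 242.8] [ 0.563 -0.214  0.06 ]
tape_mid scene 0.88 [478.7 223. ] [0.382 0.385 0.012]
tape_mid top 0.69 [156.1 329.3] [0.363 0.38  0.012]
wrench_grip scene 0.79 [307.4 212.6] [ 0.44  -0.028  0.01 ]
wrench_grip top 0.81 [336.7 302.4] [ 0.431 -0.018  0.01 ]
```

View pics/scene0.png

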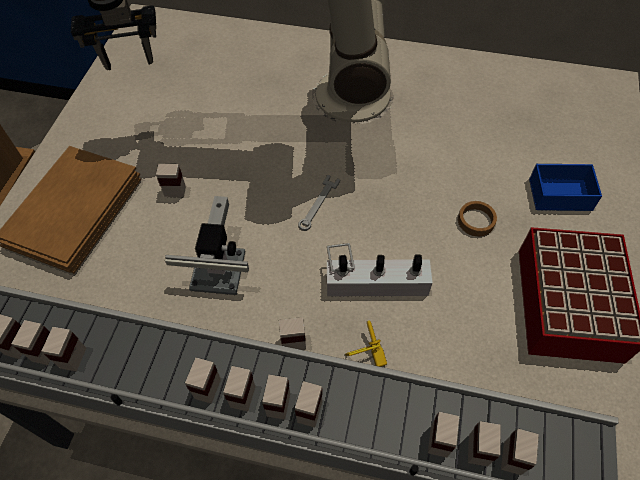

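View pics/top0.png

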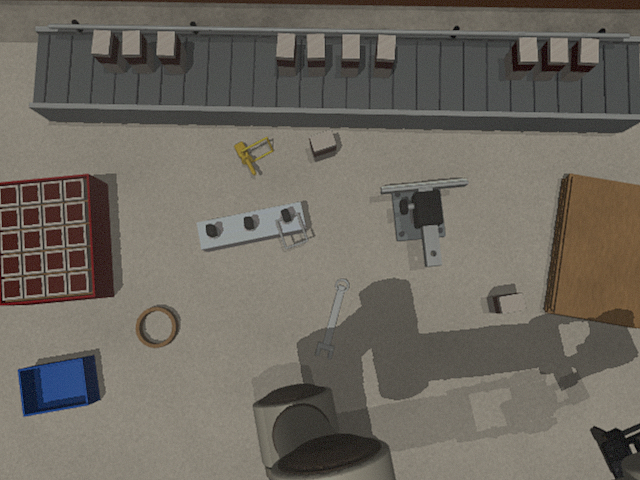

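The scene picture shows the rack at about (380,275), with the ringed pin at its left end (342,262). The stand's bar runs from (212,230) to (220,200), and the yellow look-alike lies at (372,345). In the top picture the linchpin is at (287,216) with its ring at (297,232), and there is a dark hole on the bar near (432,253). Next I'll zoom in on both.

Run:
```python
from h import *
a=snap("top"); b=snap("scene")
def c(p,x,y,w,h,s):
    return cv2.resize(p["frame"][y:y+h,x:x+w,::-1],(w*s,h*s),interpolation=cv2.INTER_CUBIC)
m=np.vstack([np.hstack([c(a,260,195,66,50,6),c(a,395,225,66,50,6)]),np.hstack([c(b,315,235,66,50,6),c(b,190,190,66,50,6)])])
m=cv2.convertScaleAbs(m,alpha=1.6)
cv2.imwrite("pics/crops.png",m); print(m.shape)
```

```text
(600, 792, 3)
```

View pics/crops.png

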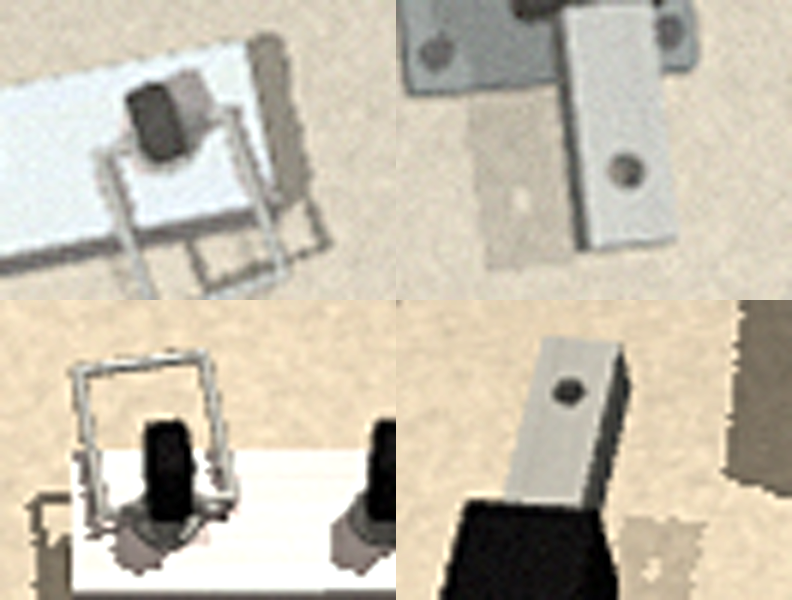

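The crops show the linchpin head in the top view at (284,215), its ring at about (278..307, 215..245), and the bar's hole. The hole is at about (433,253) in top and (218.5,205) in scene, and the bar end is clearly visible. Next I'll fit the poses.

Run:
```python
from h import *
from scipy.optimize import least_squares
a=snap("top"); b=snap("scene")
T=lambda X,Y:np.array([260+X/6-.4,195+Y/6-.4]); T2=lambda X,Y:np.array([395+(X-396)/6-.4,225+Y/6-.4])
S=lambda X,Y:np.array([315+X/6-.4,235+(Y-300)/6-.4]); S2=lambda X,Y:np.array([190+(X-396)/6-.4,190+(Y-300)/6-.4])
L=.071
ob=[(a,T(103,155),(0,24)),(a,T(235,115),(0,-24)),(a,T(283,272),(-62,-24)),
    (b,S(233,495),(0,24)),(b,S(100,525),(0,-24)),(b,S(78,370),(-62,-24)),(b,S(205,353),(-62,24))]
def f(v,full=False):
    c,s=np.cos(v[2]),np.sin(v[2]); r=[]
    for p,q,(x,y) in ob:
        X=[v[0]+(c*x-s*y)/1e3,v[1]+(s*x+c*y)/1e3,L]; r.append(proj(p,X)-q)
    return np.concatenate(r)
o=least_squares(f,[.6,.09,.2],loss='soft_l1'); print("pin",o.x,f(o.x).round(1))
for n,p in(("top",a),("scene",b)):
    print(n,"grip pred",proj(p,[o.x[0],o.x[1],.102]))
z=.12
print("hole top",onz(a,T2(626,171),z),"scene",onz(b,S2(568,391),z))
print("tri",tri([a,b],[T2(626,171),S2(568,391)]))
e=[onz(a,T2(*q),z) for q in((583,250),(678,240),(558,10),(652,5))]
d=(e[2]+e[3]-e[0]-e[1]); print("yaw top",np.arctan2(d[1],d[0]),"end mid",(e[0]+e[1])/2)
e=[onz(b,S2(*q),z) for q in((546,338),(622,344),(508,499),(583,508))]
d=(e[2]+e[3]-e[0]-e[1]); print("yaw scene",np.arctan2(d[1],d[0]),"end mid",(e[0]+e[1])/2)
# averaged detections
for th in("stand","hole_mark","linchpin_grip","linchpin_seat"):
  for n,p in(("top",a),("scene",b)):
    print(th,n,[(round(d["confidence"],2),px(d).round(1)) for d in robot.tip_of(p,th)[:3]])
```

```text
pin [0.61168407 0.09349341 0.35113327] [-0.8 -0.2 -1.5 -0.8 -0.2  0.3 -0.8  0.1 -0.3 -2.4 -0.3 -0.3 -0.4  0.2]
top grip pred [285.57215977 214.29127114]
scene grip pred [342.10635479 261.22168806]
hole top [ 0.5355901  -0.20898638  0.12      ] scene [ 0.53747192 -0.2085015   0.12      ]
tri (array([ 0.5358163 , -0.20947722,  0.11751047]), np.float64(1.0440509703576898e-05))
yaw top 0.10883929849823615 end mid [ 0.51059222 -0.21055412  0.12      ]
yaw scene 0.1282505629993159 end mid [ 0.51365424 -0.21000546  0.12      ]
stand top [(0.95, array([422.1, 231.5])), (0.36, array([430.1, 240.8]))]
stand scene [(0.72, array([225. , 253.6]))]
hole_mark top [(0.62, array([430.7, 240.3]))]
hole_mark scene [(0.83, array([214.8, 216.1]))]
linchpin_grip top [(0.92, array([281.9, 214. ])), (0.77, array([241. , 148.4]))]
linchpin_grip scene [(0.89, array([379.9, 358.3])), (0.86, array([343.4, 260.8]))]
linchpin_seat top [(0.8, array([245.8, 159.8])), (0.69, array([282.1, 217. ])), (0.23, array([251.3, 231.5]))]
linchpin_seat scene [(0.94, array([373.5, 344.1])), (0.73, array([342.1, 270.8]))]
```

Request:
{"api": "carry_out", "payload": {
  "moves": [
    {"rz": 5.9},
    {"tx": 0.0274,"ty": -0.0235},
    {"tx": 0.0274,"ty": -0.0235},
    {"tx": 0.0274,"ty": -0.0235},
    {"tx": 0.0274,"ty": -0.0235},
    {"tx": 0.0274,"ty": -0.0235},
    {"tx": 0.0274,"ty": -0.0235},
    {"tx": 0.0274,"ty": -0.0235},
    {"tx": 0.0274,"ty": -0.0235},
    {"tx": 0.0274,"ty": -0.0235},
    {"tx": 0.0274,"ty": -0.0235},
    {"tx": 0.0274,"ty": -0.0235}
  ],
  "hand": 125,
  "squeeze": 40
}}

```text
validation failed for argument at $.mo...
```

Request:
{"api": "carry_out", "payload": {
  "moves": [
    {"tx": 0.0274,"ty": -0.0235},
    {"tx": 0.0274,"ty": -0.0235},
    {"tx": 0.0274,"ty": -0.0235},
    {"tx": 0.0274,"ty": -0.0235},
    {"tx": 0.0274,"ty": -0.0235},
    {"tx": 0.0274,"ty": -0.0235},
    {"tx": 0.0274,"ty": -0.0235},
    {"tx": 0.0274,"ty": -0.0235},
    {"tx": 0.0274,"ty": -0.0235},
    {},
    {}
  ]
}}

```text
validation failed for argument at $.mo...
```

```bash
cat >> h.py <<'E'
from scipy.spatial.transform import Rotation as Ro
def to(pos,yaw):
    "tool-frame shift and turn (deg) from measured pose to a down-pointing pose with tool x at yaw"
    s=robot.observe(); q=s["tcp_rot"]; R=Ro.from_quat([q[1],q[2],q[3],q[0]])
    G=Ro.from_euler('z',yaw)*Ro.from_euler('x',np.pi)
    return (R.inv().apply(np.array(pos)-s["tool_pos"])*1e3).round(1),np.degrees((R.inv()*G).as_rotvec()).round(2)
def st():
    s=robot.observe(); q=s["tcp_rot"]; R=Ro.from_quat([q[1],q[2],q[3],q[0]]).as_matrix()
    print("t",round(s["t"],2),"p",np.round(s["tool_pos"],4),"yaw",np.arctan2(R[1,0],R[0,0]).round(4),"z",R[:,2].round(4),"F",np.round(s["contact_force"],1),"M",np.round(s["ft_torque"],2),"op",round(s["opening"],4),"q",np.round(s["joint_pos"],2))
E
python3 - <<'E'
from h import *
st(); print(to([.609,.095,.102],.32))
p=snap("scene"); a=snap("top")
save(p,"appr",(300,420,200,290),6)
for d in robot.tip_of(p,"linchpin_grip")[:3]: print(d["confidence"],px(d))
for d in robot.tip_of(p,"linchpin_seat")[:3]: print(d["confidence"],px(d))
E
```

```text
t 1.7 p [ 0.2359 -0.5243  0.2336] yaw 0.4229 z [ 0.  0. -1.] F [0.2 0.4 0.5] M [0.04 0.02 0.02] op 0.0921 q [-1.36  0.16  1.6   0.    1.39 -0.21]
(array([ 594.4, -411.7,  131.6]), array([-0.  , -0.  ,  5.89]))
0.76 [381.696 357.12 ]
0.59 [342.912 259.008]
0.98 [372.608 342.   ]
0.56 [342.4   272.496]
0.18 [339.904 245.904]
```

View pics/appr.png

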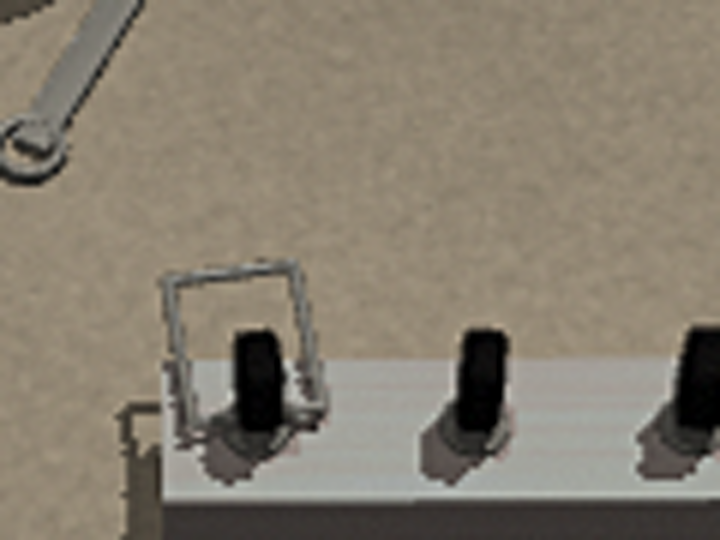

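The moves were refused, so nothing has moved. The picture shows the rack untouched, with the head at about (343,261). I'll retry with every field filled in.

Request:
{"api": "carry_out", "payload": {
  "moves": [
    {"tx": 0,"ty": 0,"tz": 0,"rx": 0,"ry": 0,"rz": 5.9},
    {"tx": 0.0274,"ty": -0.0235,"tz": 0,"rx": 0,"ry": 0,"rz": 0},
    {"tx": 0.0274,"ty": -0.0235,"tz": 0,"rx": 0,"ry": 0,"rz": 0},
    {"tx": 0.0274,"ty": -0.0235,"tz": 0,"rx": 0,"ry": 0,"rz": 0},
    {"tx": 0.0274,"ty": -0.0235,"tz": 0,"rx": 0,"ry": 0,"rz": 0},
    {"tx": 0.0274,"ty": -0.0235,"tz": 0,"rx": 0,"ry": 0,"rz": 0},
    {"tx": 0.0274,"ty": -0.0235,"tz": 0,"rx": 0,"ry": 0,"rz": 0},
    {"tx": 0.0274,"ty": -0.0235,"tz": 0,"rx": 0,"ry": 0,"rz": 0},
    {"tx": 0.0274,"ty": -0.0235,"tz": 0,"rx": 0,"ry": 0,"rz": 0},
    {"tx": 0.0274,"ty": -0.0235,"tz": 0,"rx": 0,"ry": 0,"rz": 0},
    {"tx": 0.0274,"ty": -0.0235,"tz": 0,"rx": 0,"ry": 0,"rz": 0}
  ],
  "hand": 125,
  "squeeze": 40
}}

```text
t: 2.82
tool_pos: [0.4228, -0.2135, 0.2339]
tcp_rot: [0.0, 0.987, 0.159, 0.0]
contact_force: [1.2, 0.3, 0.4]
opening: 0.0469
```

Request:
{"api": "carry_out", "payload": {
  "moves": [
    {"tx": 0.0274,"ty": -0.0235,"tz": 0,"rx": 0,"ry": 0,"rz": 0},
    {"tx": 0.0274,"ty": -0.0235,"tz": 0,"rx": 0,"ry": 0,"rz": 0},
    {"tx": 0.0274,"ty": -0.0235,"tz": 0,"rx": 0,"ry": 0,"rz": 0},
    {"tx": 0.0274,"ty": -0.0235,"tz": 0,"rx": 0,"ry": 0,"rz": 0},
    {"tx": 0.0274,"ty": -0.0235,"tz": 0,"rx": 0,"ry": 0,"rz": 0},
    {"tx": 0.0274,"ty": -0.0235,"tz": 0,"rx": 0,"ry": 0,"rz": 0},
    {"tx": 0.0274,"ty": -0.0235,"tz": 0,"rx": 0,"ry": 0,"rz": 0},
    {"tx": 0.0274,"ty": -0.0235,"tz": 0,"rx": 0,"ry": 0,"rz": 0},
    {"tx": 0.0274,"ty": -0.0235,"tz": 0,"rx": 0,"ry": 0,"rz": 0},
    {"tx": 0.0274,"ty": -0.0235,"tz": 0,"rx": 0,"ry": 0,"rz": 0},
    {"tx": 0,"ty": 0,"tz": 0,"rx": 0,"ry": 0,"rz": 0}
  ]
}}

```text
t: 3.73
tool_pos: [0.6099, 0.0992, 0.233]
tcp_rot: [-0.001, 0.987, 0.162, 0.001]
contact_force: [0.7, -0.1, -0.6]
opening: 0.0469
```

Run:
```python
from h import *
st(); print(to([.609,.095,.102],.32))
```

```text
t 3.73 p [0.6099 0.0992 0.233 ] yaw 0.3246 z [ 6.0e-04  2.3e-03 -1.0e+00] F [ 0.7 -0.1 -0.6] M [ 0.04  0.01 -0.01] op 0.0469 q [-0.04  0.27  1.47  0.    1.4   1.21]
(array([ -2.4,   4. , 131. ]), array([-0.12, -0.08,  0.27]))
```

Request:
{"api": "carry_out", "payload": {
  "moves": [
    {"tx": -0.002,"ty": 0.004,"tz": 0,"rx": 0,"ry": 0,"rz": 0},
    {"tx": 0,"ty": 0,"tz": 0.03,"rx": 0,"ry": 0,"rz": 0},
    {"tx": 0,"ty": 0,"tz": 0.03,"rx": 0,"ry": 0,"rz": 0},
    {"tx": 0,"ty": 0,"tz": 0.03,"rx": 0,"ry": 0,"rz": 0},
    {"tx": 0,"ty": 0,"tz": 0.03,"rx": 0,"ry": 0,"rz": 0},
    {"tx": 0,"ty": 0,"tz": 0.01,"rx": 0,"ry": 0,"rz": 0},
    {"tx": 0,"ty": 0,"tz": 0,"rx": 0,"ry": 0,"rz": 0}
  ]
}}

```text
t: 4.32
tool_pos: [0.6049, 0.0885, 0.1005]
tcp_rot: [-0.001, 0.987, 0.159, -0.003]
contact_force: [0.8, -0.4, -0.6]
opening: 0.0467
```

Run:
```python
from h import *
st(); print(to([.609,.095,.102],.32))
p=snap("scene"); a=snap("top")
save(p,"grasp",(310,400,220,288),8)
```

```text
t 4.32 p [0.6049 0.0885 0.1005] yaw 0.3184 z [-0.0068  0.     -1.    ] F [ 0.8 -0.4 -0.6] M [-0.01  0.   -0.03] op 0.0467 q [-0.05  0.39  1.6  -0.    1.17  1.2 ]
(array([ 5.9, -4.9, -1.5]), array([-0.12,  0.37, -0.09]))
```

View pics/grasp.png

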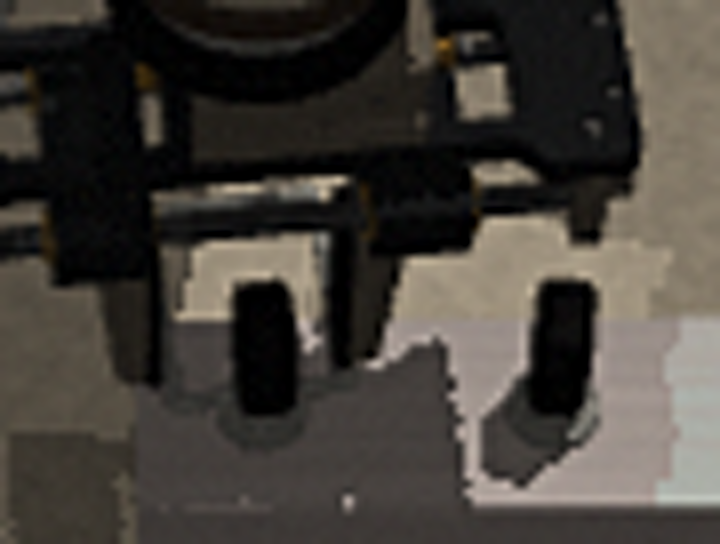

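The head sits between the two fingers, about 2–3 px right of centre, which is 4–5 mm in +y. I'll centre it and then close.

Request:
{"api": "carry_out", "payload": {
  "moves": [
    {"tx": 0.006,"ty": -0.005,"tz": -0.001,"rx": 0,"ry": 0.3,"rz": 0},
    {"tx": 0,"ty": 0,"tz": 0,"rx": 0,"ry": 0,"rz": 0},
    {"tx": 0,"ty": 0,"tz": 0,"rx": 0,"ry": 0,"rz": 0},
    {"tx": 0,"ty": 0,"tz": 0,"rx": 0,"ry": 0,"rz": 0}
  ]
}}

```text
t: 4.75
tool_pos: [0.6126, 0.0965, 0.1059]
tcp_rot: [-0.0, 0.987, 0.159, 0.004]
contact_force: [-0.7, -0.1, -0.2]
opening: 0.047
```

Request:
{"api": "carry_out", "payload": {
  "moves": [
    {"tx": 0,"ty": 0,"tz": 0,"rx": 0,"ry": 0,"rz": 0},
    {"tx": 0,"ty": 0,"tz": 0,"rx": 0,"ry": 0,"rz": 0},
    {"tx": 0,"ty": 0,"tz": 0,"rx": 0,"ry": 0,"rz": 0},
    {"tx": 0,"ty": 0,"tz": 0,"rx": 0,"ry": 0,"rz": 0},
    {"tx": 0,"ty": 0,"tz": 0,"rx": 0,"ry": 0,"rz": 0},
    {"tx": 0,"ty": 0,"tz": 0,"rx": 0,"ry": 0,"rz": 0},
    {"tx": 0,"ty": 0,"tz": 0,"rx": 0,"ry": 0,"rz": 0},
    {"tx": 0,"ty": 0,"tz": 0,"rx": 0,"ry": 0,"rz": 0}
  ],
  "hand": 255,
  "squeeze": 40
}}

```text
t: 5.42
tool_pos: [0.6118, 0.0962, 0.1045]
tcp_rot: [-0.0, 0.987, 0.159, 0.002]
contact_force: [-0.2, 0.1, -0.5]
opening: 0.0158
```

Run:
```python
from h import *
st()
```

```text
t 5.42 p [0.6118 0.0962 0.1045] yaw 0.3198 z [ 0.0048  0.0015 -1.    ] F [-0.2  0.1 -0.5] M [-0.08  0.03 -0.  ] op 0.0158 q [-0.04  0.39  1.58  0.    1.16  1.21]
```

Request:
{"api": "carry_out", "payload": {
  "moves": [
    {"tx": 0,"ty": 0,"tz": -0.01,"rx": 0,"ry": 0,"rz": 0},
    {"tx": 0,"ty": 0,"tz": -0.02,"rx": 0,"ry": 0,"rz": 0},
    {"tx": 0,"ty": 0,"tz": -0.03,"rx": 0,"ry": 0,"rz": 0},
    {"tx": 0,"ty": 0,"tz": -0.03,"rx": 0,"ry": 0,"rz": 0},
    {"tx": 0,"ty": 0,"tz": -0.03,"rx": 0,"ry": 0,"rz": 0},
    {"tx": 0,"ty": 0,"tz": -0.03,"rx": 0,"ry": 0,"rz": 0},
    {"tx": 0,"ty": 0,"tz": 0,"rx": 0,"ry": 0,"rz": 4},
    {"tx": 0,"ty": 0,"tz": 0,"rx": 0,"ry": 0,"rz": 4},
    {"tx": 0,"ty": 0,"tz": 0,"rx": 0,"ry": 0,"rz": 3.7},
    {"tx": 0,"ty": 0,"tz": 0,"rx": 0,"ry": 0,"rz": 0},
    {"tx": 0,"ty": 0,"tz": 0,"rx": 0,"ry": 0,"rz": 0}
  ]
}}

```text
t: 6.33
tool_pos: [0.6108, 0.0962, 0.2548]
tcp_rot: [-0.001, 0.998, 0.059, 0.002]
contact_force: [-0.3, -0.0, -1.7]
opening: 0.016
```

Run:
```python
from h import *
st(); print(to([.536,-.209,.25],.115))
```

```text
t 6.33 p [0.6108 0.0962 0.2548] yaw 0.1175 z [ 0.0046  0.0018 -1.    ] F [-0.3 -0.  -1.7] M [ 0.04 -0.   -0.03] op 0.016 q [-0.04  0.25  1.45  0.    1.44  1.41]
(array([-110.1,  294.3,    3.9]), array([-0.07, -0.27,  0.14]))
```

Request:
{"api": "carry_out", "payload": {
  "moves": [
    {"tx": -0.01,"ty": 0.0267,"tz": 0,"rx": 0,"ry": -0.2,"rz": 0},
    {"tx": -0.01,"ty": 0.0267,"tz": 0,"rx": 0,"ry": 0,"rz": 0},
    {"tx": -0.01,"ty": 0.0267,"tz": 0,"rx": 0,"ry": 0,"rz": 0},
    {"tx": -0.01,"ty": 0.0267,"tz": 0,"rx": 0,"ry": 0,"rz": 0},
    {"tx": -0.01,"ty": 0.0267,"tz": 0,"rx": 0,"ry": 0,"rz": 0},
    {"tx": -0.01,"ty": 0.0267,"tz": 0,"rx": 0,"ry": 0,"rz": 0},
    {"tx": -0.01,"ty": 0.0267,"tz": 0,"rx": 0,"ry": 0,"rz": 0},
    {"tx": -0.01,"ty": 0.0267,"tz": 0,"rx": 0,"ry": 0,"rz": 0},
    {"tx": -0.01,"ty": 0.0267,"tz": 0,"rx": 0,"ry": 0,"rz": 0},
    {"tx": -0.01,"ty": 0.0267,"tz": 0,"rx": 0,"ry": 0,"rz": 0},
    {"tx": -0.01,"ty": 0.0267,"tz": 0,"rx": 0,"ry": 0,"rz": 0},
    {"tx": 0,"ty": 0,"tz": 0,"rx": 0,"ry": 0,"rz": 0}
  ]
}}

```text
t: 7.33
tool_pos: [0.5343, -0.2128, 0.2541]
tcp_rot: [0.0, 0.998, 0.056, 0.0]
contact_force: [-0.9, -0.5, -1.7]
opening: 0.0157
```

Request:
{"api": "carry_out", "payload": {
  "moves": [
    {"tx": 0,"ty": 0,"tz": 0.015,"rx": 0,"ry": 0,"rz": 0},
    {"tx": 0,"ty": 0,"tz": 0.015,"rx": 0,"ry": 0,"rz": 0},
    {"tx": 0,"ty": 0,"tz": 0,"rx": 0,"ry": 0,"rz": 0},
    {"tx": 0,"ty": 0,"tz": 0,"rx": 0,"ry": 0,"rz": 0},
    {"tx": 0,"ty": 0,"tz": 0,"rx": 0,"ry": 0,"rz": 0}
  ]
}}

```text
t: 7.75
tool_pos: [0.5361, -0.2081, 0.2249]
tcp_rot: [-0.0, 0.998, 0.058, 0.001]
contact_force: [0.7, 0.2, -1.3]
opening: 0.0158
```

Run:
```python
from h import *
st(); print(to([.536,-.209,.22],.115))
p=snap("scene"); a=snap("top")
A=lambda q,x,y,w,h,s:cv2.resize(q["frame"][y:y+h,x:x+w,::-1],(w*s,h*s),interpolation=cv2.INTER_CUBIC)
m=np.hstack([A(p,185,160,66,90,6),A(a,395,195,66,90,6)])
cv2.imwrite("pics/above.png",cv2.convertScaleAbs(m,alpha=1.6))
for n,q in(("s",p),("t",a)):
  for th in("linchpin_seat","linchpin_grip","ring_bar"):
    print(n,th,[(round(d["confidence"],2),px(d).round(1)) for d in robot.tip_of(q,th)[:3]])
```

```text
t 7.75 p [ 0.5361 -0.2081  0.2249] yaw 0.1166 z [ 2.3e-03  9.0e-04 -1.0e+00] F [ 0.7  0.2 -1.3] M [ 0.05 -0.05  0.  ] op 0.0158 q [-0.58  0.16  1.61  0.    1.37  0.87]
(array([-0.2,  0.9,  4.9]), array([-0.04, -0.14,  0.09]))
s linchpin_seat [(0.84, array([373.4, 341.9])), (0.76, array([216.5, 187.1])), (0.31, array([217.7, 213.7]))]
s linchpin_grip [(0.79, array([381.1, 359.7])), (0.59, array([211.2, 174.9]))]
s ring_bar [(0.53, array([346.6, 355.5])), (0.48, array([218.9, 166.5]))]
t linchpin_seat [(0.61, array([246.2, 159.2]))]
t linchpin_grip [(0.73, array([443.8, 284.1])), (0.61, array([240.2, 146.6]))]
t ring_bar [(0.65, array([444.4, 284.6])), (0.45, array([266.7, 140.8]))]
```

View pics/above.png

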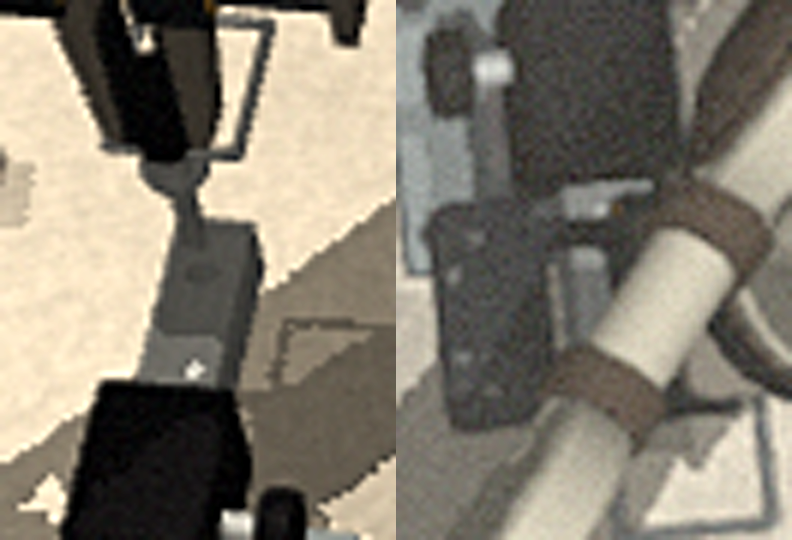

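Run:
```python
from h import *
p=snap("scene"); st()
s=robot.observe(); x,y,z=s["tool_pos"]
for dz in(0,.002,.004):
    print(dz,"tip",proj(p,[x,y,z-dz-.086]),"collar mid",proj(p,[x,y,z-dz-.0395]), "hinge",proj(p,[x,y,z-dz-.031]))
print("dpx/dx",proj(p,[x+.01,y,z-.086])-proj(p,[x,y,z-.086]),"dpx/dy",proj(p,[x,y+.01,z-.086])-proj(p,[x,y,z-.086]))
print("hole proj",proj(p,[.536,-.209,.12]))
g=cv2.cvtColor(p["frame"],cv2.COLOR_RGB2GRAY)
m=cv2.resize(p["frame"][180:220,195:245,::-1],None,fx=14,fy=14,interpolation=cv2.INTER_CUBIC)
cv2.imwrite("pics/zoom.png",cv2.convertScaleAbs(m,alpha=2.4))
```

```text
t 8.2 p [ 0.5358 -0.2083  0.2242] yaw 0.1157 z [ 0.0017  0.0011 -1.    ] F [-0.  -0.6 -2.5] M [ 0.01 -0.01  0.  ] op 0.0155 q [-0.58  0.16  1.61  0.    1.37  0.87]
0 tip [217.26735781 199.36848   ] collar mid [213.81679403 186.52088526] hinge [213.16275886 184.08569516]
0.002 tip [217.41111548 199.90373756] collar mid [213.96960758 187.08986086] hinge [213.31732005 184.66117778]
0.004 tip [217.55450186 200.43761267] collar mid [214.12201424 187.65732145] hinge [213.47146734 185.23511933]
dpx/dx [-1.41862558  3.51582172] dpx/dy [4.24796214 0.76815532]
hole proj [218.26249724 204.21601038]
```

View pics/zoom.png

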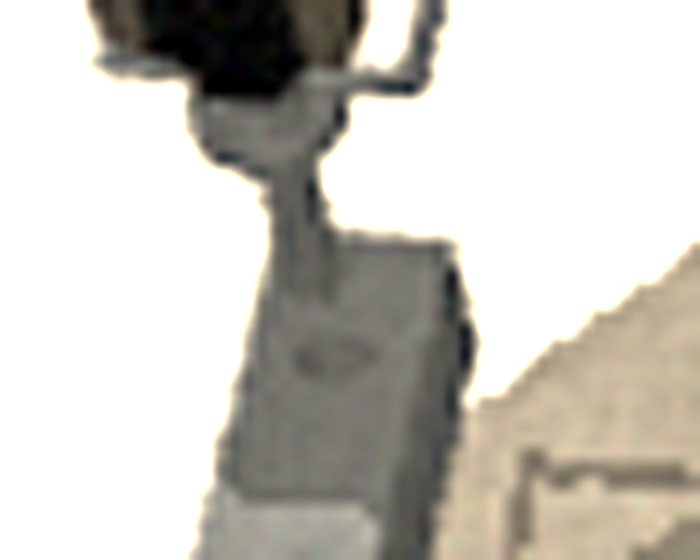

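The picture shows the pin tip at about (217,200) and the hole at (218.5,205) on the bar's middle line. The tip needs a shift of only about 1.5 mm in +y, so I'll make that and descend gently.

Request:
{"api": "carry_out", "payload": {
  "moves": [
    {"tx": 0.0007,"ty": -0.0014,"tz": 0.004,"rx": 0,"ry": 0,"rz": 0},
    {"tx": 0,"ty": 0,"tz": 0.004,"rx": 0,"ry": 0,"rz": 0},
    {"tx": 0,"ty": 0,"tz": 0.003,"rx": 0,"ry": 0,"rz": 0},
    {"tx": 0,"ty": 0,"tz": 0,"rx": 0,"ry": 0,"rz": 0},
    {"tx": 0,"ty": 0,"tz": 0,"rx": 0,"ry": 0,"rz": 0}
  ]
}}

```text
t: 8.62
tool_pos: [0.536, -0.2067, 0.2125]
tcp_rot: [-0.001, 0.998, 0.058, 0.0]
contact_force: [-0.1, 0.0, -2.0]
opening: 0.0158
```

Request:
{"api": "carry_out", "payload": {
  "moves": [
    {"tx": 0,"ty": 0,"tz": 0.001,"rx": 0,"ry": 0,"rz": 0},
    {"tx": 0,"ty": 0,"tz": 0.001,"rx": 0,"ry": 0,"rz": 0},
    {"tx": 0,"ty": 0,"tz": 0.001,"rx": 0,"ry": 0,"rz": 0},
    {"tx": 0,"ty": 0,"tz": 0,"rx": 0,"ry": 0,"rz": 0},
    {"tx": 0,"ty": 0,"tz": 0,"rx": 0,"ry": 0,"rz": 0}
  ]
}}

```text
t: 9.03
tool_pos: [0.5363, -0.2068, 0.21]
tcp_rot: [-0.001, 0.998, 0.058, 0.001]
contact_force: [-0.2, -0.2, -1.3]
opening: 0.0155
```

Request:
{"api": "carry_out", "payload": {
  "moves": [
    {"tx": 0,"ty": 0,"tz": 0.001,"rx": 0,"ry": 0,"rz": 0},
    {"tx": 0,"ty": 0,"tz": 0.001,"rx": 0,"ry": 0,"rz": 0},
    {"tx": 0,"ty": 0,"tz": 0,"rx": 0,"ry": 0,"rz": 0},
    {"tx": 0,"ty": 0,"tz": 0,"rx": 0,"ry": 0,"rz": 0}
  ]
}}

```text
t: 9.37
tool_pos: [0.5363, -0.2068, 0.208]
tcp_rot: [-0.001, 0.998, 0.058, 0.001]
contact_force: [0.6, 0.3, -2.3]
opening: 0.0157
```

Request:
{"api": "carry_out", "payload": {
  "moves": [
    {"tx": 0,"ty": 0,"tz": 0.001,"rx": 0,"ry": 0,"rz": 0},
    {"tx": 0,"ty": 0,"tz": 0.001,"rx": 0,"ry": 0,"rz": 0},
    {"tx": 0,"ty": 0,"tz": 0,"rx": 0,"ry": 0,"rz": 0}
  ]
}}

```text
t: 9.62
tool_pos: [0.5362, -0.2068, 0.2058]
tcp_rot: [-0.001, 0.998, 0.058, 0.001]
contact_force: [0.1, 0.4, -1.8]
opening: 0.0158
```

Request:
{"api": "carry_out", "payload": {
  "moves": [
    {"tx": 0,"ty": 0,"tz": 0.001,"rx": 0,"ry": 0,"rz": 0},
    {"tx": 0,"ty": 0,"tz": 0,"rx": 0,"ry": 0,"rz": 0}
  ]
}}

```text
t: 9.78
tool_pos: [0.5363, -0.2068, 0.2049]
tcp_rot: [-0.001, 0.998, 0.058, 0.001]
contact_force: [0.3, 0.6, -1.0]
opening: 0.0159
```

Request:
{"api": "carry_out", "payload": {
  "moves": [
    {"tx": 0,"ty": 0,"tz": 0.001,"rx": 0,"ry": 0,"rz": 0},
    {"tx": 0,"ty": 0,"tz": 0,"rx": 0,"ry": 0,"rz": 0}
  ]
}}

```text
t: 9.95
tool_pos: [0.5364, -0.2069, 0.204]
tcp_rot: [-0.001, 0.998, 0.058, 0.001]
contact_force: [1.3, 0.4, -1.9]
opening: 0.0156
```

Request:
{"api": "carry_out", "payload": {
  "moves": [
    {"tx": 0,"ty": 0,"tz": 0.001,"rx": 0,"ry": 0,"rz": 0},
    {"tx": 0,"ty": 0,"tz": 0.001,"rx": 0,"ry": 0,"rz": 0},
    {"tx": 0,"ty": 0,"tz": 0,"rx": 0,"ry": 0,"rz": 0}
  ]
}}

```text
t: 10.2
tool_pos: [0.5365, -0.207, 0.2021]
tcp_rot: [-0.0, 0.998, 0.058, 0.001]
contact_force: [1.1, -0.7, -1.5]
opening: 0.0158
```

Request:
{"api": "carry_out", "payload": {
  "moves": [
    {"tx": 0,"ty": 0,"tz": 0.001,"rx": 0,"ry": 0,"rz": 0},
    {"tx": 0,"ty": 0,"tz": 0.001,"rx": 0,"ry": 0,"rz": 0},
    {"tx": 0,"ty": 0,"tz": 0,"rx": 0,"ry": 0,"rz": 0}
  ]
}}

```text
t: 10.45
tool_pos: [0.5366, -0.2071, 0.2001]
tcp_rot: [-0.0, 0.998, 0.058, 0.001]
contact_force: [1.6, -1.7, -2.3]
opening: 0.0155
```

Request:
{"api": "carry_out", "payload": {
  "moves": [
    {"tx": 0,"ty": 0,"tz": 0.001,"rx": 0,"ry": 0,"rz": 0},
    {"tx": 0,"ty": 0,"tz": 0.001,"rx": 0,"ry": 0,"rz": 0},
    {"tx": 0,"ty": 0,"tz": 0,"rx": 0,"ry": 0,"rz": 0}
  ]
}}

```text
t: 10.7
tool_pos: [0.5366, -0.2071, 0.1981]
tcp_rot: [-0.0, 0.998, 0.058, 0.001]
contact_force: [1.2, -0.8, -0.9]
opening: 0.0158
```

Request:
{"api": "carry_out", "payload": {
  "moves": [
    {"tx": 0,"ty": 0,"tz": 0.002,"rx": 0,"ry": 0,"rz": 0},
    {"tx": 0,"ty": 0,"tz": 0.002,"rx": 0,"ry": 0,"rz": 0},
    {"tx": 0,"ty": 0,"tz": 0.002,"rx": 0,"ry": 0,"rz": 0},
    {"tx": 0,"ty": 0,"tz": 0.002,"rx": 0,"ry": 0,"rz": 0},
    {"tx": 0,"ty": 0,"tz": 0.002,"rx": 0,"ry": 0,"rz": 0}
  ]
}}

```text
t: 11.12
tool_pos: [0.5366, -0.2071, 0.1881]
tcp_rot: [-0.0, 0.998, 0.058, 0.001]
contact_force: [3.4, -1.7, -1.1]
opening: 0.0154
```

Request:
{"api": "carry_out", "payload": {
  "moves": [
    {"tx": 0,"ty": 0,"tz": 0.002,"rx": 0,"ry": 0,"rz": 0},
    {"tx": 0,"ty": 0,"tz": 0.002,"rx": 0,"ry": 0,"rz": 0},
    {"tx": 0,"ty": 0,"tz": 0.002,"rx": 0,"ry": 0,"rz": 0},
    {"tx": 0,"ty": 0,"tz": 0.002,"rx": 0,"ry": 0,"rz": 0},
    {"tx": 0,"ty": 0,"tz": 0.002,"rx": 0,"ry": 0,"rz": 0}
  ]
}}

```text
t: 11.53
tool_pos: [0.5367, -0.2071, 0.1782]
tcp_rot: [-0.0, 0.998, 0.058, 0.001]
contact_force: [3.5, -3.6, 1.4]
opening: 0.0154
```

Request:
{"api": "carry_out", "payload": {
  "moves": [
    {"tx": 0,"ty": 0,"tz": 0.002,"rx": 0,"ry": 0,"rz": 0},
    {"tx": 0,"ty": 0,"tz": 0.002,"rx": 0,"ry": 0,"rz": 0},
    {"tx": 0,"ty": 0,"tz": 0.002,"rx": 0,"ry": 0,"rz": 0},
    {"tx": 0,"ty": 0,"tz": 0.001,"rx": 0,"ry": 0,"rz": 0},
    {"tx": 0,"ty": 0,"tz": 0,"rx": 0,"ry": 0,"rz": 0}
  ]
}}

```text
t: 11.95
tool_pos: [0.5366, -0.207, 0.1709]
tcp_rot: [-0.0, 0.998, 0.058, 0.001]
contact_force: [4.2, -4.2, -0.8]
opening: 0.0157
```

Request:
{"api": "carry_out", "payload": {
  "moves": [
    {"tx": 0.0004,"ty": 0.0005,"tz": 0.001,"rx": 0,"ry": 0,"rz": 0},
    {"tx": 0,"ty": 0,"tz": 0.001,"rx": 0,"ry": 0,"rz": 0},
    {"tx": 0,"ty": 0,"tz": 0.001,"rx": 0,"ry": 0,"rz": 0},
    {"tx": 0,"ty": 0,"tz": 0.001,"rx": 0,"ry": 0,"rz": 0},
    {"tx": 0,"ty": 0,"tz": 0,"rx": 0,"ry": 0,"rz": 0}
  ]
}}

```text
t: 12.37
tool_pos: [0.5368, -0.2071, 0.1667]
tcp_rot: [-0.001, 0.998, 0.058, 0.001]
contact_force: [3.5, -2.9, 0.0]
opening: 0.016
```

Request:
{"api": "carry_out", "payload": {
  "moves": [
    {"tx": 0,"ty": 0,"tz": 0.001,"rx": 0,"ry": 0,"rz": 0},
    {"tx": 0,"ty": 0,"tz": 0.001,"rx": 0,"ry": 0,"rz": 0},
    {"tx": 0,"ty": 0,"tz": 0,"rx": 0,"ry": 0,"rz": 0}
  ]
}}

```text
t: 12.62
tool_pos: [0.5368, -0.2072, 0.1648]
tcp_rot: [-0.001, 0.998, 0.058, 0.001]
contact_force: [3.9, -3.3, -0.5]
opening: 0.0156
```

Request:
{"api": "carry_out", "payload": {
  "moves": [
    {"tx": 0,"ty": 0,"tz": 0.0005,"rx": 0,"ry": 0,"rz": 0},
    {"tx": 0,"ty": 0,"tz": 0,"rx": 0,"ry": 0,"rz": 0}
  ]
}}

```text
t: 12.78
tool_pos: [0.5368, -0.2072, 0.1645]
tcp_rot: [-0.001, 0.998, 0.058, 0.001]
contact_force: [2.6, -2.9, 1.2]
opening: 0.0159
```

Request:
{"api": "carry_out", "payload": {
  "moves": [
    {"tx": 0,"ty": 0,"tz": 0.0005,"rx": 0,"ry": 0,"rz": 0},
    {"tx": 0,"ty": 0,"tz": 0,"rx": 0,"ry": 0,"rz": 0}
  ]
}}

```text
t: 12.95
tool_pos: [0.5368, -0.2072, 0.1645]
tcp_rot: [-0.001, 0.998, 0.058, 0.001]
contact_force: [1.6, -1.6, 4.0]
opening: 0.0157
```

Request:
{"api": "carry_out", "payload": {
  "moves": [
    {"tx": 0,"ty": 0,"tz": 0.0005,"rx": 0,"ry": 0,"rz": 0},
    {"tx": 0,"ty": 0,"tz": 0,"rx": 0,"ry": 0,"rz": 0}
  ]
}}

```text
t: 13.12
tool_pos: [0.5369, -0.2072, 0.1645]
tcp_rot: [-0.001, 0.998, 0.058, 0.001]
contact_force: [0.8, -0.5, 6.3]
opening: 0.0158
```

Request:
{"api": "carry_out", "payload": {
  "moves": [
    {"tx": 0,"ty": 0,"tz": 0.0005,"rx": 0,"ry": 0,"rz": 0},
    {"tx": 0,"ty": 0,"tz": 0,"rx": 0,"ry": 0,"rz": 0}
  ]
}}

```text
t: 13.28
tool_pos: [0.5369, -0.2072, 0.1644]
tcp_rot: [-0.001, 0.998, 0.058, 0.001]
contact_force: [-0.7, -0.9, 8.9]
opening: 0.0157
```

The collar has seated: z stopped at 0.1645, exactly as predicted, and the force is rising. I'll release and lift.

Request:
{"api": "carry_out", "payload": {
  "moves": [
    {"tx": 0,"ty": 0,"tz": 0.001,"rx": 0,"ry": 0,"rz": 0},
    {"tx": 0,"ty": 0,"tz": 0,"rx": 0,"ry": 0,"rz": 0},
    {"tx": 0,"ty": 0,"tz": -0.002,"rx": 0,"ry": 0,"rz": 0}
  ]
}}

```text
t: 13.53
tool_pos: [0.5367, -0.2071, 0.1645]
tcp_rot: [-0.001, 0.998, 0.058, 0.001]
contact_force: [3.2, -2.0, -3.9]
opening: 0.0157
```

Request:
{"api": "carry_out", "payload": {
  "moves": [
    {"tx": 0,"ty": 0,"tz": 0,"rx": 0,"ry": 0,"rz": 0},
    {"tx": 0,"ty": 0,"tz": 0,"rx": 0,"ry": 0,"rz": 0},
    {"tx": 0,"ty": 0,"tz": 0,"rx": 0,"ry": 0,"rz": 0},
    {"tx": 0,"ty": 0,"tz": 0,"rx": 0,"ry": 0,"rz": 0},
    {"tx": 0,"ty": 0,"tz": -0.005,"rx": 0,"ry": 0,"rz": 0},
    {"tx": 0,"ty": 0,"tz": -0.02,"rx": 0,"ry": 0,"rz": 0},
    {"tx": 0,"ty": 0,"tz": -0.03,"rx": 0,"ry": 0,"rz": 0},
    {"tx": 0,"ty": 0,"tz": -0.03,"rx": 0,"ry": 0,"rz": 0},
    {"tx": 0,"ty": 0,"tz": 0,"rx": 0,"ry": 0,"rz": 0}
  ],
  "hand": 125
}}

```text
t: 14.28
tool_pos: [0.5394, -0.209, 0.2565]
tcp_rot: [0.003, 0.998, 0.058, 0.005]
contact_force: [1.1, -0.2, 0.5]
opening: 0.0469
```

Request:
{"api": "carry_out", "payload": {
  "moves": [
    {"tx": -0.025,"ty": 0,"tz": 0,"rx": 0,"ry": 0,"rz": 0},
    {"tx": -0.03,"ty": 0,"tz": 0,"rx": 0,"ry": 0,"rz": 0},
    {"tx": -0.03,"ty": 0,"tz": 0,"rx": 0,"ry": 0,"rz": 0},
    {"tx": -0.03,"ty": 0,"tz": 0,"rx": 0,"ry": 0,"rz": 0},
    {"tx": 0,"ty": 0,"tz": 0,"rx": 0,"ry": 0,"rz": 0},
    {"tx": 0,"ty": 0,"tz": 0,"rx": 0,"ry": 0,"rz": 0}
  ],
  "hand": 255
}}

```text
t: 14.78
tool_pos: [0.4217, -0.2206, 0.2489]
tcp_rot: [-0.001, 0.998, 0.057, 0.001]
contact_force: [0.3, 0.1, 0.4]
opening: 0.0088
```

Run:
```python
from h import *
st()
p=snap("scene"); a=snap("top")
m=np.hstack([cv2.resize(q["frame"][y:y+80,x:x+66,::-1],None,fx=6,fy=6,interpolation=cv2.INTER_CUBIC) for q,x,y in((p,185,165),(a,395,205))])
cv2.imwrite("pics/seated.png",cv2.convertScaleAbs(m,alpha=1.6))
```

```text
t 14.78 p [ 0.4217 -0.2206  0.2489] yaw 0.1139 z [ 0.0018  0.0013 -1.    ] F [0.3 0.1 0.4] M [0.01 0.02 0.01] op 0.0088 q [-0.74 -0.12  1.85  0.    1.41  0.72]
```

View pics/seated.png

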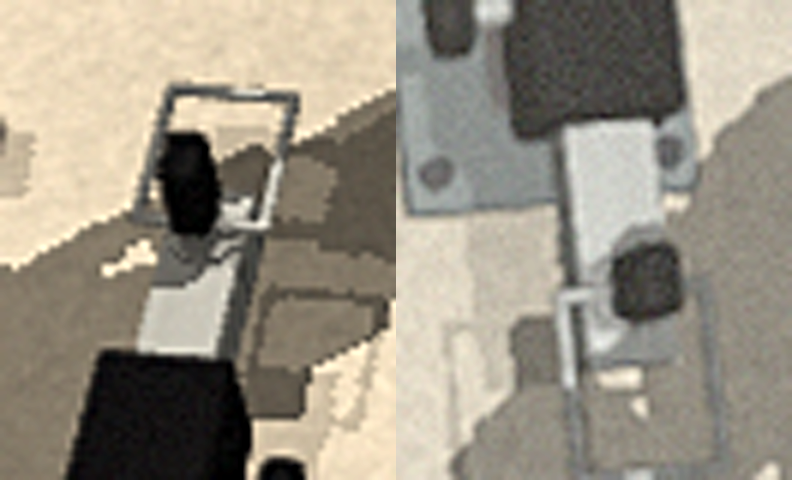

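The pin is fully seated and upright. Its ring stands level past the free end of the bar: in scene the outer bar is at about (223,180), in top at (436,283). Next I'll place the closed fingers over the outer bar.

Request:
{"api": "carry_out", "payload": {
  "moves": [
    {"tx": 0.028,"ty": 0,"tz": 0,"rx": 0,"ry": 0,"rz": 0},
    {"tx": 0.028,"ty": 0,"tz": 0,"rx": 0,"ry": 0,"rz": 0},
    {"tx": 0,"ty": 0,"tz": 0.03,"rx": 0,"ry": 0,"rz": 0},
    {"tx": 0,"ty": 0,"tz": 0.03,"rx": 0,"ry": 0,"rz": 0},
    {"tx": 0,"ty": 0,"tz": 0.02,"rx": 0,"ry": 0,"rz": 0},
    {"tx": 0,"ty": 0,"tz": 0,"rx": 0,"ry": 0,"rz": 0},
    {"tx": 0,"ty": 0,"tz": 0,"rx": 0,"ry": 0,"rz": 0},
    {"tx": 0,"ty": 0,"tz": 0,"rx": 0,"ry": 0,"rz": 0},
    {"tx": 0,"ty": 0,"tz": 0,"rx": 0,"ry": 0,"rz": 0}
  ]
}}

```text
t: 15.63
tool_pos: [0.4796, -0.2149, 0.1712]
tcp_rot: [0.001, 0.998, 0.058, 0.002]
contact_force: [-0.0, -0.4, 0.3]
opening: 0.0006
```

Run:
```python
from h import *
st(); c,s=np.cos(.115),np.sin(.115)
print(to([.537-.060*c,-.2073-.060*s,.156],.115))
```

```text
t 15.63 p [ 0.4796 -0.2149  0.1712] yaw 0.1159 z [ 0.0046 -0.001  -1.    ] F [-0.  -0.4  0.3] M [0.06 0.01 0.07] op 0.0006 q [-0.65  0.08  1.81  0.    1.25  0.8 ]
(array([-2.2, -0.9, 15.1]), array([ 0.09, -0.25,  0.05]))
```

Request:
{"api": "carry_out", "payload": {
  "moves": [
    {"tx": -0.002,"ty": -0.0009,"tz": 0.004,"rx": 0,"ry": 0,"rz": 0},
    {"tx": 0,"ty": 0,"tz": 0.005,"rx": 0,"ry": 0,"rz": 0},
    {"tx": 0,"ty": 0,"tz": 0.005,"rx": 0,"ry": 0,"rz": 0},
    {"tx": 0,"ty": 0,"tz": 0.004,"rx": 0,"ry": 0,"rz": 0},
    {"tx": 0,"ty": 0,"tz": 0.004,"rx": 0,"ry": 0,"rz": 0},
    {"tx": 0,"ty": 0,"tz": 0,"rx": 0,"ry": 0,"rz": 0}
  ]
}}

```text
t: 16.13
tool_pos: [0.4759, -0.2132, 0.1462]
tcp_rot: [-0.001, 0.998, 0.058, 0.0]
contact_force: [-0.8, 0.4, 2.2]
opening: 0.0002
```

Request:
{"api": "carry_out", "payload": {
  "moves": [
    {"tx": 0,"ty": 0,"tz": 0.004,"rx": 0,"ry": 0,"rz": 0},
    {"tx": 0,"ty": 0,"tz": 0.004,"rx": 0,"ry": 0,"rz": 0},
    {"tx": 0,"ty": 0,"tz": 0.004,"rx": 0,"ry": 0,"rz": 0},
    {"tx": 0.001,"ty": 0,"tz": 0.004,"rx": 0,"ry": 0,"rz": 0},
    {"tx": 0,"ty": 0,"tz": 0,"rx": 0,"ry": 0,"rz": 0}
  ]
}}

```text
t: 16.55
tool_pos: [0.4773, -0.213, 0.1303]
tcp_rot: [-0.001, 0.998, 0.058, 0.001]
contact_force: [2.1, 0.9, 1.3]
opening: 0.0004
```

Request:
{"api": "carry_out", "payload": {
  "moves": [
    {"tx": 0.001,"ty": 0,"tz": 0.004,"rx": 0,"ry": 0,"rz": 0},
    {"tx": 0.001,"ty": 0,"tz": 0.004,"rx": 0,"ry": 0,"rz": 0},
    {"tx": 0.001,"ty": 0,"tz": 0.004,"rx": 0,"ry": 0,"rz": 0},
    {"tx": 0.001,"ty": 0,"tz": 0.004,"rx": 0,"ry": 0,"rz": 0},
    {"tx": 0,"ty": 0,"tz": 0.002,"rx": 0,"ry": 0,"rz": 0},
    {"tx": 0,"ty": 0,"tz": 0,"rx": 0,"ry": 0,"rz": 0},
    {"tx": 0,"ty": 0,"tz": 0,"rx": 0,"ry": 0,"rz": 0},
    {"tx": 0,"ty": 0,"tz": 0,"rx": 0,"ry": 0,"rz": 0}
  ]
}}

```text
t: 17.22
tool_pos: [0.4808, -0.2127, 0.1127]
tcp_rot: [-0.001, 0.998, 0.058, 0.0]
contact_force: [0.6, -0.1, -0.4]
opening: 0.0005
```

Run:
```python
from h import *
st()
p=snap("scene"); a=snap("top")
m=np.hstack([cv2.resize(q["frame"][y:y+80,x:x+66,::-1],None,fx=6,fy=6,interpolation=cv2.INTER_CUBIC) for q,x,y in((p,185,165),(a,395,205))])
cv2.imwrite("pics/push.png",cv2.convertScaleAbs(m,alpha=1.8))
```

```text
t 17.22 p [ 0.4808 -0.2127  0.1127] yaw 0.1156 z [ 7.0e-04  1.6e-03 -1.0e+00] F [ 0.6 -0.1 -0.4] M [0.03 0.1  0.05] op 0.0005 q [-0.65  0.16  1.85  0.    1.13  0.81]
```

View pics/push.png

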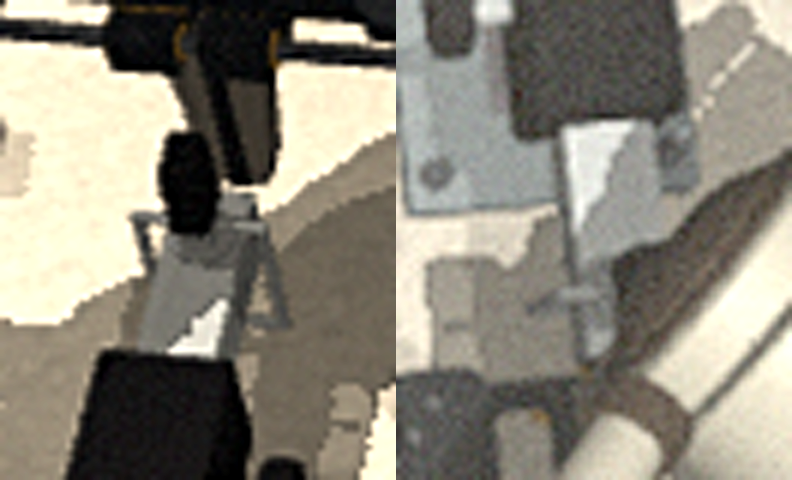

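The ring has swung down. Its arms now hang on both sides of the bar, from (208,201) down to about (231,219) in the scene view, and no force remains on the tool. I'll back off and check.

Request:
{"api": "carry_out", "payload": {
  "moves": [
    {"tx": -0.015,"ty": 0,"tz": 0,"rx": 0,"ry": 0,"rz": 0},
    {"tx": -0.03,"ty": 0,"tz": 0,"rx": 0,"ry": 0,"rz": 0},
    {"tx": -0.02,"ty": 0,"tz": -0.03,"rx": 0,"ry": 0,"rz": 0},
    {"tx": 0,"ty": 0.02,"tz": -0.035,"rx": 0,"ry": 0,"rz": 0},
    {"tx": 0,"ty": 0.035,"tz": -0.02,"rx": 0,"ry": 0,"rz": 0},
    {"tx": 0,"ty": 0.035,"tz": -0.02,"rx": 0,"ry": 0,"rz": 0},
    {"tx": 0,"ty": 0.035,"tz": 0,"rx": 0,"ry": 0,"rz": 0},
    {"tx": 0,"ty": 0.035,"tz": 0,"rx": 0,"ry": 0,"rz": 0},
    {"tx": 0,"ty": 0.035,"tz": 0,"rx": 0,"ry": 0,"rz": 0},
    {"tx": 0,"ty": 0,"tz": 0,"rx": 0,"ry": 0,"rz": 0},
    {"tx": 0,"ty": 0,"tz": 0,"rx": 0,"ry": 0,"rz": 0},
    {"tx": 0,"ty": 0,"tz": 0,"rx": 0,"ry": 0,"rz": 0}
  ]
}}

```text
t: 18.32
tool_pos: [0.4388, -0.4134, 0.2174]
tcp_rot: [-0.001, 0.998, 0.058, 0.001]
contact_force: [0.7, 0.4, -0.7]
opening: -0.0
```

Run:
```python
from h import *
st()
p=snap("scene"); a=snap("top")
m=np.hstack([cv2.resize(q["frame"][y:y+80,x:x+66,::-1],None,fx=6,fy=6,interpolation=cv2.INTER_CUBIC) for q,x,y in((p,185,165),(a,395,205))])
cv2.imwrite("pics/final.png",cv2.convertScaleAbs(m,alpha=1.8))
c,s=np.cos(.115),np.sin(.115)
for th in(1.57,1.2,.8):
  print(th,[proj(p,[.537-.062*np.cos(th)*c-y*s,-.2075-.062*np.cos(th)*s+y*c,.131-.062*np.sin(th)]).round(1) for y in(-.024,.024)],
   [proj(a,[.537-.062*np.cos(th)*c-y*s,-.2075-.062*np.cos(th)*s+y*c,.131-.062*np.sin(th)]).round(1) for y in(-.024,.024)])
for th in("plain_pin_a_grip","carton_a_mid","wrench_grip","tape_mid"):
  for n,q in(("s",p),("t",a)): print(th,n,[px(d).round(1) for d in robot.tip_of(q,th)[:2]])
```

```text
t 18.32 p [ 0.4388 -0.4134  0.2174] yaw 0.1156 z [ 0.0011  0.0023 -1.    ] F [ 0.7  0.4 -0.7] M [0.02 0.03 0.05] op -0.0 q [-0.96  0.24  1.53  0.    1.37  0.5 ]
1.57 [array([212.2, 216.7]), array([232.3, 218.4])] [array([438.7, 253.5]), array([416.1, 255.6])]
1.2 [array([213.9, 208. ]), array([233.9, 209.6])] [array([440.3, 263.9]), array([417.6, 266. ])]
0.8 [array([214.8, 197.5]), array([234.8, 199.2])] [array([442.8, 273.3]), array([419.8, 275.5])]
plain_pin_a_grip s [array([381.3, 263.6])]
plain_pin_a_grip t [array([243.1, 223.2])]
carton_a_mid s [array([292.3, 336.9]), array([223.3, 252.4])]
carton_a_mid t [array([323. , 148.1])]
wrench_grip s [array([308.2, 213.5]), array([291.1, 337.1])]
wrench_grip t [array([335.9, 304.1])]
tape_mid s [array([475.2, 220.2])]
tape_mid t [array([157.6, 327.1]), array([504.2, 304.1])]
```

View pics/final.png

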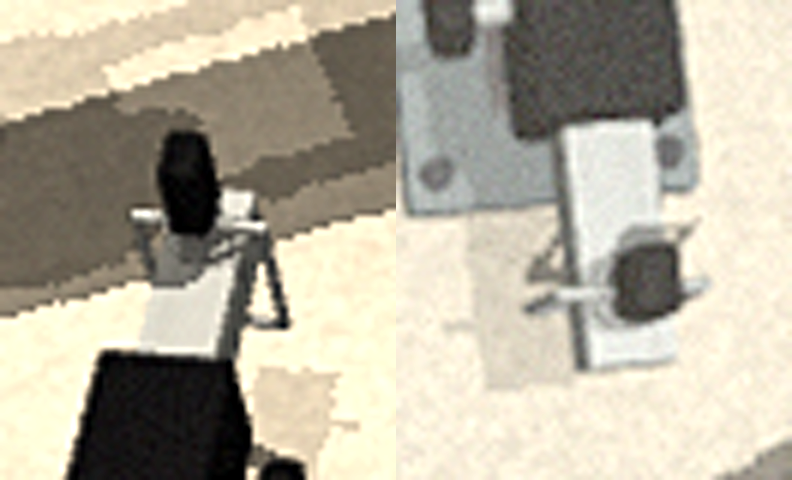

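The ring's lower corner is at (232.1,218.7), against (232.3,218.4) predicted for 1.57 rad. The head hasn't moved since it seated.

```bash
python3 -c "
from rig import robot
print(robot.hand_in())"
```

```text
the job is handed in; nothing more can be done
None
```

The linchpin is fully home in the bar's cross hole with its ring snapped shut around the bar, and the job is handed in. I took the bare steel linchpin from the rack, found the hole in the pictures and lowered the pin into it. The ring pointed out past the bar's free end. I then let go and swung the ring down with the closed fingers.

**Checks**
- **Seating:** the pin stopped at the predicted height, and the highest force I read on the stand was about 9 N. One last 1 mm press after that was not read at its peak; by the observed stiffness it was about 14 N.
- **Ring:** in the final picture its lower corner is at (232.1, 218.7), against (232.3, 218.4) predicted for shut at 1.57 rad. The head had not moved since seating.
- **Other things:** the wrench, tape roll, one carton and the one plain pin detected all show within a few pixels of where they started. I did not check the second carton or the second plain pin in the last pictures.
- **Arm and time:** the arm is clear and touching nothing. It finished at about 18 s of the 72 s allowed.

**Hiccup:** my first two move calls were refused for their format and moved nothing.

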